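# Take the dibber from its holster and poise it over the filled pot

## Task

The wooden dibber stands point-down in the leaning sleeve of its bench holster, locked in by a hinged steel strap. Swing the strap right back over the sleeve so that it stays open, draw the dibber out, turn it upright with its point straight down, and finish holding it still over the middle of the compost-filled one of the three terracotta pots standing beside the holster, its point clear above the rim by less than a hand's breadth (10 cm) and the dibber touching nothing but the gripper. Do not shift the pots or the secateurs; the program ends while the gripper still holds the dibber.

Things in the scene. Friction and masses are not known exactly. Their poses are not given: they have to be found in the camera images.
- holster: grey steel foot plate 185 x 110 mm, fixed to the bench, with a steel sleeve leaning 45 degrees. Origin on the bench top, z up. The sleeve's upper end points along (-0.707, 0, 0.707) in this frame, to the robot's side; y is across it. Sleeve: 150 mm long, 40 mm outside diameter at the mouth, tapered inside like the dibber with about 1.5 mm play all round
- sleeve_mouth (a point): centre of the sleeve's open upper end, 136 mm above the bench; fixed to the holster and with the holster's axes
- strap_hinge (a point): centre of the strap's hinge axis, 10 mm below the sleeve's mouth on the sleeve's axis, 129 mm above the bench; the hinge axis is the holster's y; axes as the holster's
- keeper (a joint): angle of the strap, rad: 0 = closed, in line with the sleeve, bridging the dibber's end; grows as it swings up and over to the holster's +x side. Upright at 0.79; beyond, it falls back by its own weight to its stop at 2.2; before, it falls shut. Swings easily (under 0.1 N m). Strap: two flat legs 16 mm wide, 26 mm either side of the sleeve's axis, and a bridge 9 mm beyond the dibber's end
- keeper_tab (a point): point in the thumb tab on the strap's bridge, 146 mm from the hinge axis. The tab: a plate 24 mm wide (along y), 6 mm thick (8 at its rolled edge), standing 35 mm up from the bridge, which is 18 mm wide and 55 mm long; the point is 20 mm above the bridge and 15 below the tab's edge. z points from hinge to tab, y is the hinge axis, x the way it opens
- dibber: turned wooden dibber 248 mm long, about 0.12 kg, in the sleeve with 103 mm of its handle showing. Its y axis runs along it from the point (y = -124 mm) to the handle's end (+124); its centre line lies at x = 0, z = +15 mm. Diameter: 3 mm at the point, 18 at y = -85, 24 at -52, growing to 30 at +54 to +61 (swell of the handle), 24 at +92, 14 at +121
- dibber_tip (a point): the dibber's point, on its centre line; axes as the dibber's
- dibber_grip (a point): point on the dibber's centre line just above the swell of the handle, where it is 29 mm thick: 190 mm from the point, 58 mm below the handle's end, 45 mm beyond the sleeve's mouth at the start; axes as the dibber's
- filled_pot: small terracotta pot, 68 mm across the rim, 60 mm high, filled with dark compost; the only filled one of the three that stand together in changing order. Origin at the centre of its underside, z up
- empty_pot_a: small empty terracotta pot, 66 mm across, 58 mm high; a bystander. Origin at the centre of its underside
- empty_pot_b: small empty terracotta pot, 60 mm across, 54 mm high; a bystander. Origin at the centre of its underside
- secateurs: secateurs lying flat, 203 mm long, 17 mm high; a bystander. Origin at the centre of the underside
Things that resemble listed ones, but are neither listed nor needed, are in the scene too. Leave any yellow look-alike of the filled_pot alone.

How it is judged:
By the outcome, as a careful person would: the job done as asked, in the order asked, and still so for the second after the job is handed in, while the arm keeps its last pose, push and grip.
It also fails if it takes over 48 s, if anything falls off the work surface, if the arm or the gripper's body presses on something with over 40 N, if the wrist force passes 120 N, or if a joint passes its speed limit or range.

## Robot

A 7-joint arm with a two-finger parallel gripper is mounted at the origin on a cart in front of the work surface, level with it; the furniture and walls round the work are solid. World frame = base frame: x ahead of the robot, y to its left, z up, the work surface at z = 0. Lengths are in m, angles in rad, forces in N, time in s.
With the tool pointing down it reaches from about 0.4 to 0.9 m from the base axis. Payload 5.5 kg.
Tool frame: the origin (TCP) lies midway between the tips of the shut fingers; the grasp point (between the pads) lies 19 mm behind it (manip.grip_depth is the distance from the TCP to the grasp point, in m); z points along the fingers, x is the direction in which the jaws open and shut, and the axes are right-handed (so a half turn about z gives the same grasp; the last joint's range is limited). The gripper opens to 92 mm and grips with 3 to 60 N. Pads are 19 mm wide; open, the fingers measure 130 mm over their backs; the gripper's body (75 mm by 190 mm) begins 47 mm behind the grasp point.
Start: joints at [-1.026, 0.501, -0.427, 1.55, 0.221, 1.138, -0.21], TCP at [0.181, 0.624, 0.227] pointing down, gripper open.
Joint ranges: [-2.88, 2.88], [-0.31, 2.03], [-1.54, 1.56], [0.2, 2.42], [-1.41, 4.55], [0.19, 2.02], [-2.57, 2.57]. Speed limits (rad/s): [2.57, 2.57, 3.14, 3.14, 3.14, 3.14, 3.14].

## Interface

Orientations are given as a unit quaternion [x, y, z, w].
In Python, from bench import manip, effector, viewer gives the robot as it stands. Calls block until the motion is done:
- manip.move_pose(position, orientation): joint-space move of the TCP to a pose.
- manip.servo_line(position, ori=None, vel=0.15): straight line of the TCP; ori=None keeps the orientation; vel is the mean speed in m/s.
- manip.movej(angles): joint-space move.
- effector.open_jaws() and effector.close(f_grip=None): open the fingers fully, or close them until they stop; f_grip is the grip in N (None keeps the last).
- manip.sleep(seconds).
- manip.solve_ik(position, orientation): joint angles nearest the present ones, or None.
- viewer.get_image(name): name is "scene" or "top" or "wrist"; returns the picture (420x560x3 uint8, red, green, blue); there is no depth.
- viewer.get_calibration(name): a dict with "vfov" (degrees; the focal length in pixels is half the picture's height over the tangent of half this angle, whatever the lens; pixels are square), "cx", "cy" (the principal point, pixels), "eye" and "attitude" of the camera in the world. Camera axes: x right, y down, z forward; pixel columns grow to the right and rows downward; lengths in m; the calibration is good to about 2 mm. The wrist camera is an equidistant fisheye: a pixel r from the principal point sees the ray r / f radians off the axis. A picture is of the moment at which its call begins: read the wrist's pose just before it. get_calibration takes no time and is no camera call; for the wrist camera it gives the pose at the moment of the call.
A pose or a line that the arm cannot do raises manip.PlanningError and nothing moves.
- manip.hand_in(): hands the job in, once; it reports no verdict.
Readings, each from a call of its own:
- manip.current_clock(): time.
- manip.current_q(): joint angles.
- manip.current_joint_velocities(): joint speeds.
- manip.current_tau(): joint torques, N m.
- manip.current_tool_pos(): TCP position.
- manip.current_tcp_rot(): TCP orientation.
- manip.current_force(): force on the tool from outside, world axes, zero at the start.
- manip.current_wrist_torque(): the same for the moment, N m.
- manip.current_finger_gap(): finger opening in m.
Only numpy, scipy, OpenCV 4.12 (cv2) and the standard library are available. Lean on these libraries where they do the work, as an engineer would, in place of code of your own. Each camera call takes 0.05 s, during which the arm holds its last target.

## Working session

There is one attempt and no reset: what is moved stays moved. The work goes in short steps, each a Python script; the robot and the scene stay as the last script left them, time stands still between calls to the robot, and variables do not carry over. Pictures are saved under pics/ and viewed, and the job is handed in when it is done.

```bash
ls; mkdir -p pics
python3 - <<'E'
from bench import manip, effector, viewer
import cv2
for n in ["scene","top","wrist"]:
    c=viewer.get_calibration(n); print(n,c)
    im=viewer.get_image(n); cv2.imwrite(f"pics/{n}0.png",im[:,:,::-1])
print(manip.current_clock(), manip.current_tool_pos(), manip.current_tcp_rot(),manip.grip_depth)
E
```

```text
pics
scene {'vfov': 50.523065737513996, 'cx': 280.43033900180507, 'cy': 209.9650045777638, 'eye': array([ 0.01324259, -0.49064136,  0.78364749]), 'attitude': array([ 0.80297112, -0.43623634,  0.18501077, -0.36153319])}
top {'vfov': 51.00434459991721, 'cx': 287.61266894193085, 'cy': 209.61904236942996, 'eye': array([ 0.51302419, -0.11850249,  1.32761194]), 'attitude': array([ 0.71139787, -0.70197031,  0.02160317, -0.02615452])}
wrist {'vfov': 65.70646984690485, 'cx': 278.3228269412829, 'cy': 207.70394891884203, 'eye': array([0.1028241 , 0.64748634, 0.38410503]), 'attitude': array([0.78998997, 0.59451735, 0.08945586, 0.1202606 ])}
0.15 [0.18063001 0.62382845 0.22590951] [ 7.99388838e-01  6.00813540e-01 -6.25154793e-04  4.28908449e-04] 0.0188
```

View pics/scene0.png

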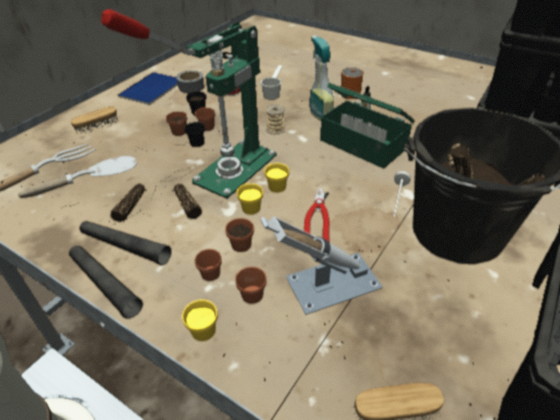

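View pics/top0.png

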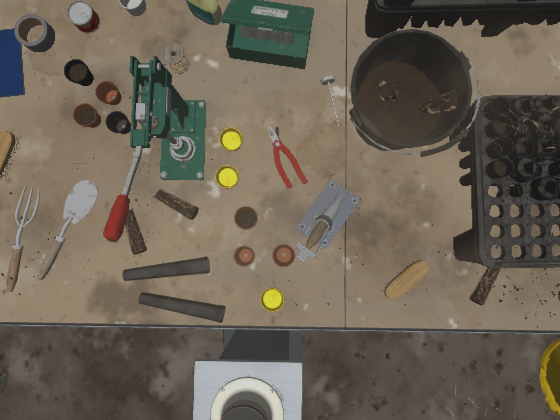

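View pics/wrist0.png

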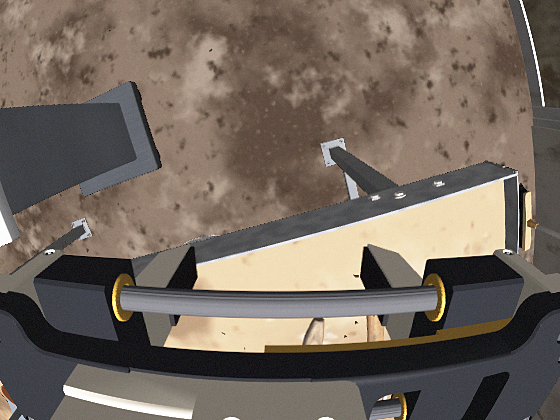

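Run:
```python
import cv2
a=cv2.imread("pics/top0.png")[170:320,220:370]; cv2.imwrite("pics/topc.png",cv2.resize(a,(600,600),interpolation=cv2.INTER_CUBIC))
a=cv2.imread("pics/scene0.png")[180:330,185:385]; cv2.imwrite("pics/scenec.png",cv2.resize(a,(800,600),interpolation=cv2.INTER_CUBIC))
```

```text
(no output)
```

View pics/topc.png

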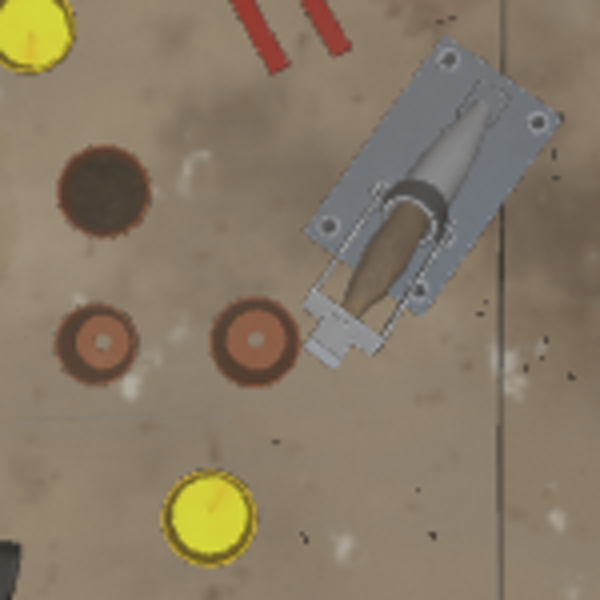

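View pics/scenec.png

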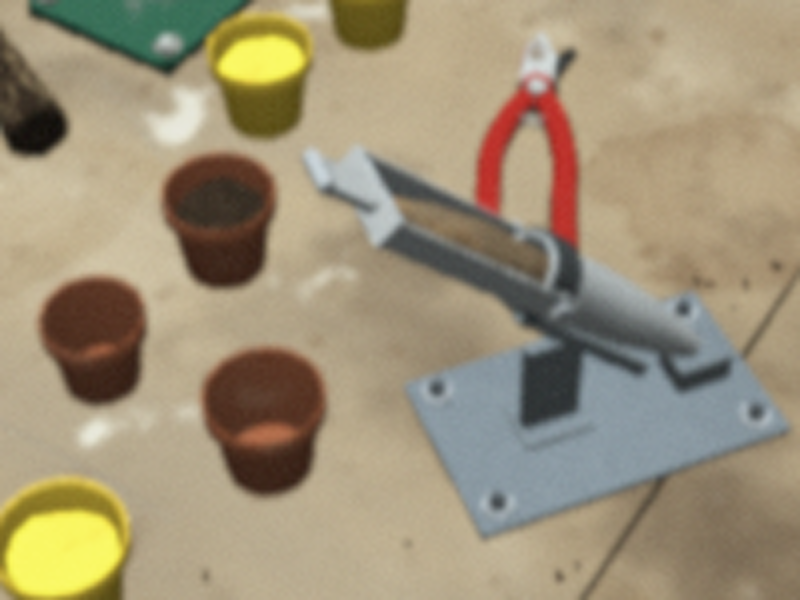

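```bash
cat > h.py <<'E'
import numpy as np
from scipy.spatial.transform import Rotation as R
from scipy.optimize import least_squares
def ray(c,uv):
    f=210/np.tan(np.radians(c['vfov'])/2)
    d=np.array([(uv[0]-c['cx'])/f,(uv[1]-c['cy'])/f,1.]); d/=np.linalg.norm(d)
    return np.array(c['eye']),R.from_quat(c['attitude']).apply(d)
def wray(c,uv):
    f=210/np.tan(np.radians(c['vfov'])/2)
    p=np.array([uv[0]-c['cx'],uv[1]-c['cy']]);r=np.linalg.norm(p);th=r/f
    d=np.r_[np.sin(th)*p/max(r,1e-9),np.cos(th)]
    return np.array(c['eye']),R.from_quat(c['attitude']).apply(d)
def tri(rays):
    A=0;b=0
    for o,d in rays:
        P=np.eye(3)-np.outer(d,d);A=A+P;b=b+P@o
    x=np.linalg.solve(A,b)
    return x,[np.linalg.norm((np.eye(3)-np.outer(d,d))@(x-o)) for o,d in rays]
def onz(r,z):
    o,d=r;return o+d*(z-o[2])/d[2]
def proj(c,X):
    f=210/np.tan(np.radians(c['vfov'])/2)
    p=R.from_quat(c['attitude']).inv().apply(np.atleast_2d(X)-c['eye'])
    return np.c_[c['cx']+f*p[:,0]/p[:,2],c['cy']+f*p[:,1]/p[:,2]]
T=lambda u,v:(220+u/4-.375,170+v/4-.375)
S=lambda u,v:(185+u/4-.375,180+v/4-.375)
E
python3 - <<'E'
from h import *
from bench import viewer
ct=viewer.get_calibration("top");cs=viewer.get_calibration("scene")
pts={'tab':((322,357),(316,170)),'potfill':((104,191),(219,198)),'pota':((255,342),(264,390)),'potb':((96,344),(93,320)),
'c1':((447,38),(695,292)),'c2':((562,120),(790,430)),'c3':((418,312),(487,537)),'c4':((304,230),(407,385)),
'brL':((305,297),(356,150)),'brR':((378,353),(382,245)),}
for k,(a,b) in pts.items():
    x,e=tri([ray(ct,T(*a)),ray(cs,S(*b))]);print(k,x.round(4),np.round(e,4))
E
```

```text
tab [ 0.466  -0.1437  0.2415] [0.0004 0.0004]
potfill [0.5751 0.012  0.0513] [0.0001 0.0001]
pota [ 0.468  -0.0996  0.0588] [0.0003 0.0003]
potb [0.4645 0.0158 0.0469] [0.0002 0.0002]
c1 [ 0.6967 -0.2408  0.0061] [0.0006 0.0006]
c2 [ 0.636  -0.3283  0.0022] [0.0004 0.0004]
c3 [ 0.4904 -0.2219 -0.0041] [0.0013 0.0013]
c4 [ 0.5504 -0.1345  0.0014] [0.0003 0.0003]
brL [ 0.5039 -0.1353  0.2193] [0.0032 0.0032]
brR [ 0.467  -0.1787  0.2125] [0.0007 0.0007]
```

```bash
cat >> h.py <<'E'
def hol(p,v): # holster->world, p=(hinge x, hinge y, yaw); v relative to hinge xy, z abs
    c,s=np.cos(p[2]),np.sin(p[2]);v=np.asarray(v,float)
    return np.array([p[0]+c*v[0]-s*v[1],p[1]+s*v[0]+c*v[1],v[2]])
def Rh(p): return R.from_euler('z',p[2])
E
python3 - <<'E'
from h import *
from bench import viewer,manip
ct=viewer.get_calibration("top");cs=viewer.get_calibration("scene")
q=.7071
obs=[]
def pt(r,y=0,n=0): # r along axis from hinge, n = keeper x
    return [-q*r+q*n,y,.129+q*r+q*n]
L=[('tab',(322,357),(316,170),lambda p:pt(161)),]
def ptm(r,y=0,n=0): return [(-q*r+q*n)/1000,y/1000,.129+(q*r+q*n)/1000]
tt=.004
def res(P,full=False):
    p=P[:3];ox=P[3]
    M=[((322,357),(316,170),ptm(161)),
       ((306,350),(305,150),ptm(161,12)),((338,366),(325,190),ptm(161,-12)),
       ((447,38),(695,292),[ox+.0925,.055,tt]),((562,120),(790,430),[ox+.0925,-.055,tt]),((418,312),(487,537),[ox-.0925,-.055,tt]),((304,230),(407,385),[ox-.0925,.055,tt])]
    r=[]
    for a,b,v in M:
        X=hol(p,v);r+=[*(proj(ct,X)[0]-T(*a)),*(proj(cs,X)[0]-S(*b))]
    return np.array(r)
s=least_squares(res,[.558,-.211,-.63,.04],loss='soft_l1')
print(s.x,np.degrees(s.x[2]));print(res(s.x).reshape(-1,4).round(1))
# predicted mouth/dibber pixels in crops
p=s.x[:3]
for n,v in (('mouth',ptm(10)),('end',ptm(113)),('brL',ptm(124,27.5)),('brR',ptm(124,-27.5))):
    X=hol(p,v);a=proj(ct,X)[0];b=proj(cs,X)[0];print(n,X.round(4),(a-[220,170])*4,(b-[185,180])*4)
E
```

```text
[ 0.55893273 -0.20897691 -0.61020103  0.04082896] -34.96194395633614
[[ 0.2  0.1 -0.4 -0.4]
 [ 0.2 -1.1  0.1  0.3]
 [ 0.2  0.7 -0.3 -1.1]
 [-0.1 -1.   0.  -0.3]
 [ 1.  -0.3  1.  -0.3]
 [ 1.4  1.6 -0.8  0.1]
 [ 0.   0.7 -0.8 -0.1]]
mouth [ 0.5531 -0.2049  0.1361] [409.56783628 219.97774951] [524.46434024 265.222374  ]
end [ 0.4935 -0.1632  0.2089] [351.20548583 309.64044195] [385.82301948 200.67339105]
brL [ 0.5028 -0.1362  0.2167] [308.92603869 294.30574383] [348.1706005 154.9209108]
brR [ 0.4713 -0.1813  0.2167] [380.14479926 345.64672438] [392.15200333 233.20651512]
```

```bash
cat >> h.py <<'E'
P=np.array([.5589,-.2090,-.6102])
q=.70710678
GD=.0188
def quat(z,x): # tool z and x (jaw) dirs in holster frame -> world quat
    z=np.array(z,float)/np.linalg.norm(z);x=np.array(x,float);x-=z*(x@z);x/=np.linalg.norm(x)
    return (Rh(P)*R.from_matrix(np.c_[x,np.cross(z,x),z])).as_quat()
def radial(th): # strap dir in holster
    a=np.pi/4+th;return np.array([-np.cos(a),0,np.sin(a)])
def kx(th):
    a=np.pi/4+th;return np.array([np.sin(a),0,np.cos(a)])
def tabpose(th,r,sgn=1,tilt=0,off=0): # TCP at radius r on strap at angle th; tool z inward, extra tilt
    v=radial(th)*r+kx(th)*off+np.array([0,0,.129])
    return hol(P,v),quat(-radial(th+tilt),sgn*kx(th+tilt))
E
python3 - <<'E'
from h import *
from bench import manip
print(manip.current_q())
for sgn in (1,-1):
  for tilt in (0,):
    for th in (0,.3,.6,.8,1.0,1.1,1.2):
        for r in (.13,.2):
            pos,o=tabpose(th,r,sgn,tilt)
            j=manip.solve_ik(pos,o);print(sgn,th,r,pos.round(3),None if j is None else np.round(j,2))
print('dib')
d=np.array([-q,0,q])
for name,z in (('down',(0,0,-1)),('down-5',(-.087,0,-1)),('horiz',(1,0,0)),('sideL',(.5,.707,-.5)),('sideR',(.5,-.707,-.5))):
  for sgn in (1,-1):
    for pull in (0,.05,.1,.16):
        z=np.array(z);g=d*(.055+pull)+[0,0,.129]
        o=quat(z,sgn*np.cross(z,d)); pos=hol(P,g)+Rh(P).apply(z/np.linalg.norm(z))*GD
        j=manip.solve_ik(pos,o);print(name,sgn,pull,pos.round(3),None if j is None else np.round(j,2))
E
```

```text
[-1.02579518  0.5016399  -0.42683048  1.55121614  0.22079042  1.13829921
 -0.21029662]
1 0 0.13 [ 0.484 -0.156  0.221] None
1 0 0.2 [ 0.443 -0.128  0.27 ] None
1 0.3 0.13 [ 0.509 -0.174  0.244] [ 0.01  0.    0.12  2.22  0.44  0.52 -0.82]
1 0.3 0.2 [ 0.482 -0.156  0.306] [-0.32 -0.16  0.37  2.2   0.47  0.72 -0.85]
1 0.6 0.13 [ 0.539 -0.195  0.257] [-0.21  0.21  0.54  1.9  -0.07  0.88 -0.26]
1 0.6 0.2 [ 0.529 -0.188  0.326] [-0.21  0.11  0.5   1.84  0.01  1.03 -0.33]
1 0.8 0.13 [ 0.56  -0.21   0.259] [-0.07  0.39  0.5   1.66 -0.2   1.16 -0.12]
1 0.8 0.2 [ 0.561 -0.211  0.329] [-0.07  0.33  0.51  1.57 -0.17  1.3  -0.15]
1 1.0 0.13 [ 0.582 -0.225  0.256] [ 0.08  0.57  0.43  1.41 -0.26  1.43 -0.08]
1 1.0 0.2 [ 0.594 -0.233  0.324] [ 0.08  0.56  0.45  1.28 -0.26  1.57 -0.08]
1 1.1 0.13 [ 0.592 -0.232  0.253] [ 0.14  0.66  0.39  1.28 -0.27  1.56 -0.07]
1 1.1 0.2 [ 0.61  -0.244  0.319] [ 0.16  0.67  0.41  1.12 -0.28  1.71 -0.08]
1 1.2 0.13 [ 0.602 -0.239  0.248] [ 0.2   0.76  0.36  1.14 -0.28  1.69 -0.07]
1 1.2 0.2 [ 0.625 -0.255  0.312] [ 0.23  0.79  0.37  0.95 -0.3   1.85 -0.09]
-1 0 0.13 
[... 3015 characters left out ...]
84 -0.141  0.229] None
sideL -1 0.16 [ 0.45  -0.116  0.272] None
sideR 1 0 [ 0.527 -0.203  0.158] [-0.11  0.65 -0.18  1.98  1.16  1.33  1.11]
sideR 1 0.05 [ 0.498 -0.183  0.194] [-0.12  0.57 -0.23  2.03  1.11  1.38  1.12]
sideR 1 0.1 [ 0.469 -0.162  0.229] [-0.14  0.48 -0.27  2.07  1.05  1.43  1.14]
sideR 1 0.16 [ 0.434 -0.138  0.272] [-0.17  0.37 -0.33  2.11  0.98  1.5   1.17]
sideR -1 0 [ 0.527 -0.203  0.158] [-0.57  0.69  0.39  1.99  0.92  1.05 -1.88]
sideR -1 0.05 [ 0.498 -0.183  0.194] [-0.61  0.58  0.36  2.05  0.91  1.13 -1.88]
sideR -1 0.1 [ 0.469 -0.162  0.229] [-0.65  0.48  0.34  2.09  0.89  1.21 -1.87]
sideR -1 0.16 [ 0.434 -0.138  0.272] [-0.71  0.36  0.31  2.13  0.86  1.33 -1.86]
```

```bash
cat >> h.py <<'E'
def push(th,s=.02,gap=0,sgn=1,bmin=.35,half=.0115,re=.161):
    b=max(th,bmin)
    c=radial(th)*re-kx(th)*.004+np.array([0,0,.129])   # tab edge, lower side
    tcp=c-kx(b)*(half+gap)-radial(b)*s
    return hol(P,tcp),quat(-radial(b),[0,sgn,0])
D=np.array([-q,0,q]) # dibber handle dir in holster
E
python3 - <<'E'
from h import *
from bench import manip
for sgn in (1,-1):
  for bm in (.3,.5):
    for th,g,s in ((0,.03,-.09),(0,.02,.02),(0,0,.02),(.3,0,.02),(.6,0,.02),(.9,0,.02),(1.2,0,.02)):
        pos,o=push(th,s,g,sgn,bm);j=manip.solve_ik(pos,o);print(sgn,bm,th,pos.round(3),None if j is None else np.round(j,2))
print('final')
pot=np.array([.5751,.012,.0])
for tz in (0,-.087):
  for sgn in (1,-1):
    z=np.array([tz,0,-1.]);z/=np.linalg.norm(z)
    Rt=R.from_quat(quat(z,[0,sgn,0])); hd=Rt.inv().apply(Rh(P).apply(D)) # handle in tool frame
    # base orientation with handle up
    A=R.align_vectors([[0,0,1]],[hd])[0]
    ok=[]
    for yaw in range(0,360,15):
        Rf=R.from_euler('z',yaw,degrees=True)*A
        g=pot+[0,0,.06+.045+.19]; pos=g+Rf.apply([0,0,GD]); j=manip.solve_ik(pos,Rf.as_quat())
        if j is not None: print(tz,sgn,yaw,'toolz',Rf.apply([0,0,1]).round(2),np.round(j,2))
E
```

```text
1 0.3 0 [ 0.399 -0.097  0.3  ] None
1 0.3 0 [ 0.448 -0.132  0.208] [-0.21 -0.08  0.23  2.4   0.63  0.49  0.47]
1 0.3 0 [ 0.463 -0.142  0.217] [-0.18 -0.06  0.23  2.36  0.58  0.49  0.54]
1 0.3 0.3 [ 0.494 -0.163  0.246] [-0.15 -0.04  0.25  2.26  0.47  0.54  0.71]
1 0.3 0.6 [ 0.525 -0.185  0.265] [-0.11  0.16  0.4   1.92 -0.    0.9   1.24]
1 0.3 0.9 [ 0.559 -0.209  0.271] [ 0.01  0.44  0.45  1.56 -0.21  1.3   1.46]
1 0.3 1.2 [ 0.594 -0.233  0.264] [ 0.16  0.74  0.41  1.16 -0.31  1.71  1.51]
1 0.5 0 [ 0.41  -0.105  0.315] [-0.29 -0.24  0.29  2.18  0.28  0.97  0.83]
1 0.5 0 [ 0.443 -0.128  0.212] [-0.17 -0.02  0.29  2.26  0.23  0.66  0.91]
1 0.5 0 [ 0.459 -0.139  0.218] [-0.16  0.01  0.31  2.22  0.2   0.67  0.96]
1 0.5 0.3 [ 0.49  -0.161  0.247] [-0.16  0.04  0.36  2.11  0.15  0.74  1.05]
1 0.5 0.6 [ 0.525 -0.185  0.265] [-0.11  0.16  0.4   1.92 -0.    0.9   1.24]
1 0.5 0.9 [ 0.559 -0.209  0.271] [ 0.01  0.44  0.45  1.56 -0.21  1.3   1.46]
1 0.5 1.2 [ 0.594 -0.233  0.264] [ 0.16  0.74  0.41  1.16 -0.31  1.71  1.51]
-1 0.3 0 [ 0.399 -0.097  0.3  ] None
-1 0.3 0 [ 0.448 -0.132  0.208] [ 0.
[... 6552 characters left out ...]
.13  1.71 -1.25  1.91 -2.13]
-0.087 -1 195 toolz [-0.2   0.74 -0.64] [-0.25  0.78  0.9   1.54 -1.06  1.92 -2.06]
-0.087 -1 210 toolz [-0.38  0.66 -0.64] [-0.14  0.79  0.68  1.38 -0.87  1.95 -2.01]
-0.087 -1 225 toolz [-0.54  0.54 -0.64] [-0.06  0.81  0.46  1.24 -0.67  1.99 -1.95]
-0.087 -1 240 toolz [-0.66  0.38 -0.64] [ 0.11  0.83  0.01  1.11 -0.35  2.01 -1.99]
-0.087 -1 300 toolz [-0.66 -0.38 -0.64] [-0.4   0.87  0.38  1.11  0.1   2.   -1.07]
-0.087 -1 315 toolz [-0.54 -0.54 -0.64] [-0.47  0.8   0.33  1.21  0.25  1.88 -0.95]
-0.087 -1 330 toolz [-0.38 -0.66 -0.64] [-0.55  0.72  0.3   1.35  0.39  1.74 -0.84]
-0.087 -1 345 toolz [-0.2  -0.74 -0.64] [-0.63  0.63  0.29  1.5   0.51  1.59 -0.75]
```

Run:
```python
from h import *
from bench import manip,viewer
ct=viewer.get_calibration("top");cs=viewer.get_calibration("scene")
print(tri([ray(ct,(112,236)),ray(cs,(106,15))]),tri([ray(ct,(124,197)),ray(cs,(146,35))]))
# safe intermediate poses: tool down
for pos in ((.3,.45,.35),(.33,.3,.36),(.36,.1,.36),(.4,.0,.36)):
    j=manip.solve_ik(pos,manip.current_tcp_rot());print(pos,j if j is None else np.round(j,2))
    _,o=push(0,-.09,.03,1,.5)
    j=manip.solve_ik(pos,o);print(pos,j if j is None else np.round(j,2))
```

```text
(array([0.51408975, 0.20894847, 0.52138828]), [np.float64(0.0010353797925422945), np.float64(0.001035379792542178)]) (array([0.59235232, 0.21209259, 0.46087886]), [np.float64(0.00010794190856093547), np.float64(0.00010794190856073044)])
(0.3, 0.45, 0.35) [-0.66  0.2  -0.43  1.66  0.09  1.3   0.18]
(0.3, 0.45, 0.35) [-0.97  0.22 -0.29  1.66  0.34  1.37 -0.38]
(0.33, 0.3, 0.36) [-0.44 -0.   -0.35  1.85 -0.    1.3   0.49]
(0.33, 0.3, 0.36) [-0.76 -0.02 -0.27  1.9   0.29  1.29 -0.15]
(0.36, 0.1, 0.36) [-0.29 -0.16 -0.05  1.99 -0.01  1.31  0.96]
(0.36, 0.1, 0.36) [-0.51 -0.27 -0.08  2.11  0.26  1.21  0.29]
(0.4, 0.0, 0.36) [-0.23 -0.11  0.15  1.95  0.02  1.3   1.2 ]
(0.4, 0.0, 0.36) [-0.36 -0.27  0.07  2.11  0.27  1.14  0.58]
```

Run:
```python
from h import *
from bench import manip,viewer,effector
import cv2
effector.close(10)
pos,o=push(0,-.09,.03,1,.5)
manip.move_pose((.31,.29,.36),o); print(manip.current_clock())
manip.move_pose(pos,o); print(manip.current_clock(),manip.current_tool_pos(),manip.current_finger_gap(),manip.current_force())
for n in ("scene","wrist"): cv2.imwrite(f"pics/{n}1.png",viewer.get_image(n)[:,:,::-1])
print(viewer.get_calibration("wrist"))
```

```text
2.9917
4.5083 [ 0.41041428 -0.10374252  0.31485579] 0.0007932859183573673 [0.59933455 0.36666452 0.59067825]
{'vfov': 65.70646984690485, 'cx': 278.3228269412829, 'cy': 207.70394891884203, 'eye': array([ 0.30991839, -0.0330511 ,  0.44408183]), 'attitude': array([0.84826655, 0.4436675 , 0.13392339, 0.25625676])}
```

View pics/scene1.png

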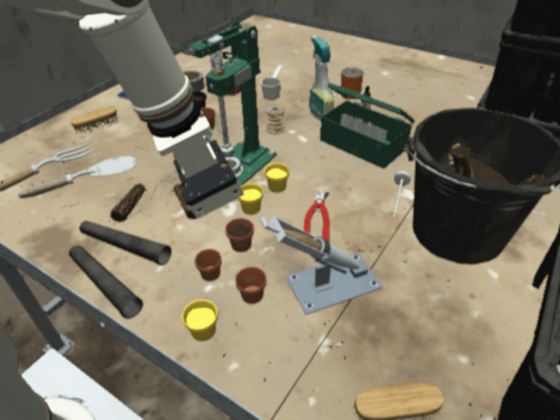

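View pics/wrist1.png

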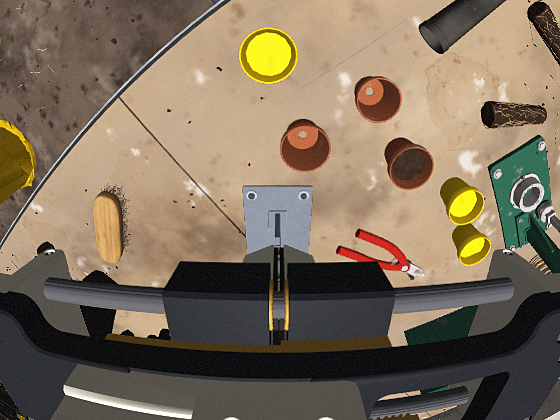

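Run:
```python
from h import *
from bench import manip,viewer,effector
import cv2
c=viewer.get_calibration("wrist")
ct=viewer.get_calibration("top");cs=viewer.get_calibration("scene")
print(tri([ray(ct,T(104,191)),ray(cs,S(219,198)),wray(c,(410,158))]))
pos,o=push(0,.02,.02,1,.5)
manip.servo_line(pos,o,vel=.2)
print(manip.current_clock(),manip.current_force())
for th in (0,.3,.6):
    pos,o=push(th,.02,0,1,.5); manip.servo_line(pos,o,vel=.2)
    print(th,manip.current_clock(),manip.current_tool_pos()-pos,manip.current_force().round(2))
cv2.imwrite("pics/scene2.png",viewer.get_image("scene")[:,:,::-1])
```

```text
(array([0.57438682, 0.01551034, 0.04251289]), [np.float64(0.0029297775166857378), np.float64(0.005898229391604994), np.float64(0.007248362926021421)])
5.3083 [ 0.31310327  0.38927293 -0.18715321]
0 5.5583 [ 1.43747098e-03 -8.42543012e-05  1.68947330e-03] [-0.71  0.37 -1.28]
0.3 5.95 [-0.00028766  0.00029024  0.00025626] [-0.15  0.38 -0.27]
0.6 6.3333 [-8.54514171e-04 -6.99636376e-06 -9.55213625e-04] [ 0.01  0.35 -0.78]
```

View pics/scene2.png

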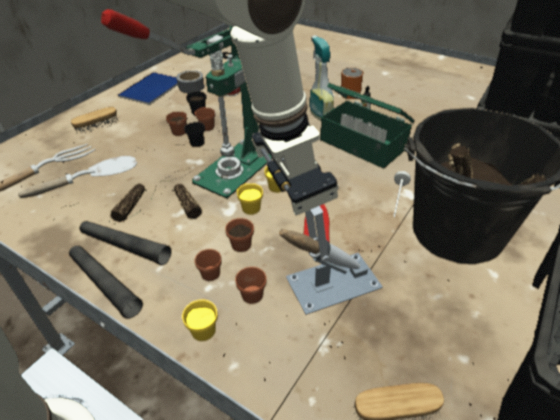

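Run:
```python
from h import *
from bench import manip,viewer,effector
import cv2
for th in (.85,1.1,1.25):
    pos,o=push(th,.02,0,1,.5); manip.servo_line(pos,o,vel=.2)
    print(th,manip.current_clock(),manip.current_force().round(2))
z=np.array([0,0,-1.])
g=D*.055+[0,0,.129]
pos=hol(P,g+D*.0+np.array([0,0,.10])); o=quat(z,[0,1,0])
manip.servo_line(manip.current_tool_pos()+[0,0,.04],None,.2)
manip.move_pose(pos,o)
print(manip.current_clock(),manip.current_tool_pos()-pos)
print(viewer.get_calibration("wrist"))
for n in ("scene","wrist"): cv2.imwrite(f"pics/{n}3.png",viewer.get_image(n)[:,:,::-1])
```

```text
0.85 6.8167 [-0.82 -0.33  0.77]
1.1 7.2417 [0.04 0.19 0.22]
1.25 7.5667 [ 0.69 -0.2  -0.08]
8.6333 [-6.58354364e-05  1.02855270e-03  8.81092032e-04]
{'vfov': 65.70646984690485, 'cx': 278.3228269412829, 'cy': 207.70394891884203, 'eye': array([ 0.46010111, -0.13874631,  0.42702273]), 'attitude': array([0.87631682, 0.45768187, 0.0704871 , 0.13276937])}
```

View pics/scene3.png

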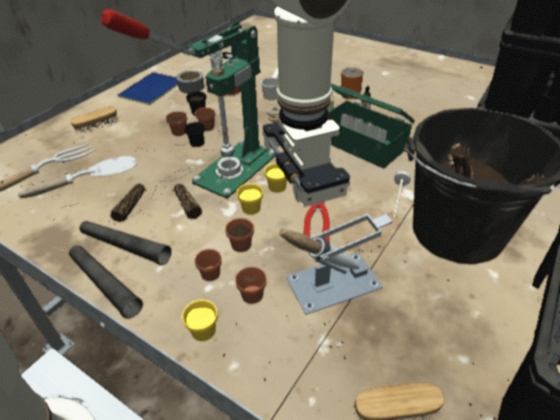

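View pics/wrist3.png

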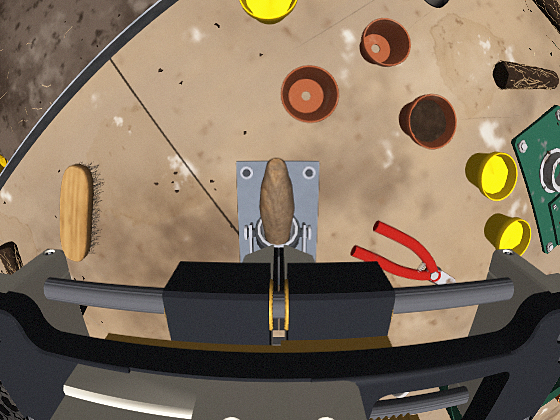

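```bash
cat >> h.py <<'E'
ZT=np.array([-.0872,0,-.9962])
OG=quat(ZT,[0,1,0])
def gpose(pull,up=0):
    g=D*(.055+pull)+np.array([0,0,.129])-ZT*up
    return hol(P,g+ZT*(GD-.003))
E
python3 - <<'E'
from h import *
from bench import manip,viewer,effector
import cv2
c=viewer.get_calibration("wrist")
E=hol(P,D*.113+[0,0,.129])
o,d=wray(c,(277,161));v=E-o;print('end miss',(v-d*(v@d)).round(4))
effector.open_jaws()
manip.servo_line(gpose(0,.06),OG,.2)
manip.servo_line(gpose(0),OG,.12)
print(manip.current_clock(),manip.current_force().round(2),manip.current_tool_pos()-gpose(0))
cv2.imwrite("pics/wrist4.png",viewer.get_image("wrist")[:,:,::-1])
effector.close(12)
print(manip.current_clock(),manip.current_finger_gap(),manip.current_force().round(2),manip.current_wrist_torque().round(2))
cv2.imwrite("pics/wrist5.png",viewer.get_image("wrist")[:,:,::-1])
cv2.imwrite("pics/scene5.png",viewer.get_image("scene")[:,:,::-1])
E
```

```text
end miss [ 0.0038 -0.0027  0.0007]
11.275 [0.08 0.63 0.61] [ 0.00059735 -0.00024782  0.00098379]
12.325 0.028777092525860703 [0.48 0.33 0.13] [-0.11 -0.13  0.04]
```

View pics/wrist5.png

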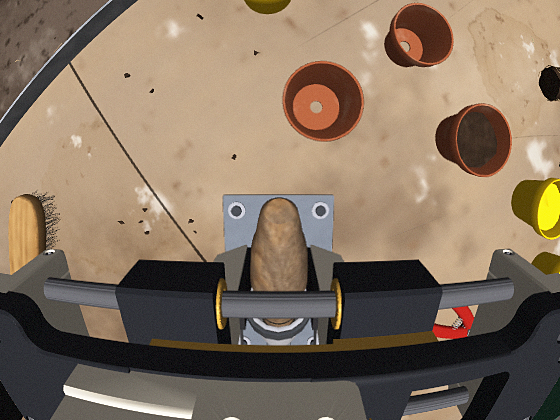

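View pics/scene5.png

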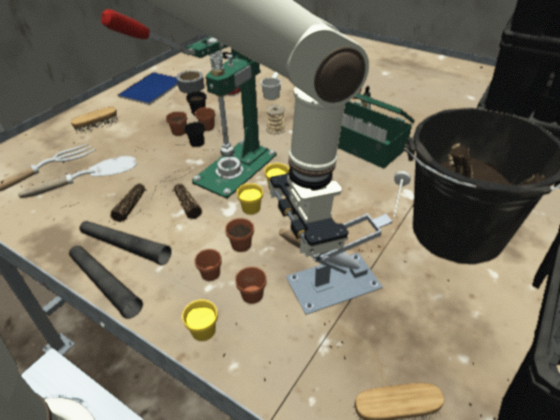

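Run:
```python
from h import *
from bench import manip,viewer,effector
import cv2
effector.close(35)
for p in (.015,.05,.1,.16):
    manip.servo_line(gpose(p),OG,.1)
    f=manip.current_force();print(p,manip.current_clock(),f.round(2),manip.current_wrist_torque().round(2),manip.current_finger_gap())
    if np.linalg.norm(f)>25: break
for n in ("wrist","scene"):cv2.imwrite(f"pics/{n}6.png",viewer.get_image(n)[:,:,::-1])
print(viewer.get_calibration("wrist"))
```

```text
0.015 12.9417 [ 0.79 -0.01 -1.85] [-0.07 -0.08  0.  ] 0.028454340357690854
0.05 13.4417 [-0.03  0.6  -1.94] [-0.12 -0.11  0.03] 0.028454760998632797
0.1 14.0917 [ 0.37  0.41 -1.05] [-0.06 -0.04 -0.03] 0.02826026389779894
0.16 14.8417 [-0.2  -0.29 -1.89] [-0.1  -0.05  0.  ] 0.028429114426500535
{'vfov': 65.70646984690485, 'cx': 278.3228269412829, 'cy': 207.70394891884203, 'eye': array([ 0.37832725, -0.08208445,  0.42957082]), 'attitude': array([0.88163942, 0.4597739 , 0.04889781, 0.09449281])}
```

View pics/wrist6.png

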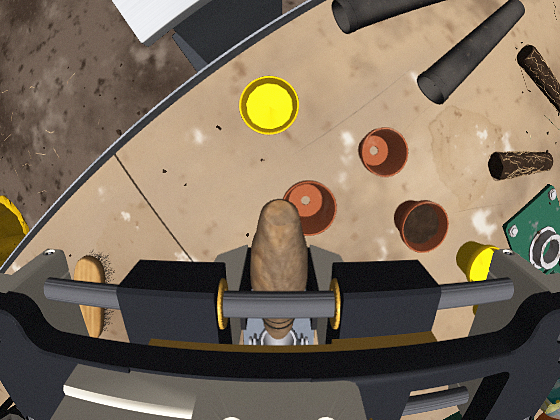

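View pics/scene6.png

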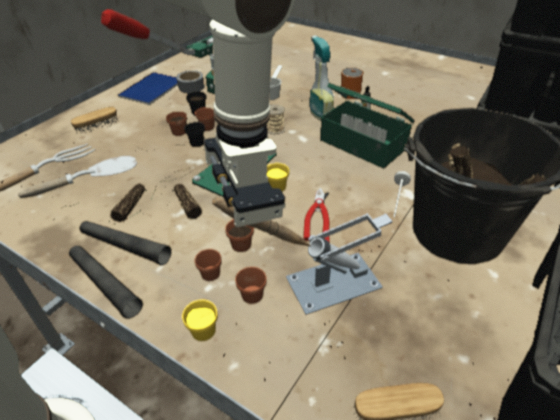

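Run:
```python
from h import *
from bench import manip,viewer,effector
import cv2
ct=viewer.get_calibration("top");cs=viewer.get_calibration("scene");c=viewer.get_calibration("wrist")
for z in (.05,.06): print(onz(ray(ct,T(104,191)),z),onz(ray(cs,S(219,198)),z),onz(wray(c,(421,226)),z))
manip.servo_line(gpose(.19)+[0,0,.05],OG,.15)
hd=R.from_quat(OG).inv().apply(Rh(P).apply(D))
A=R.align_vectors([[0,0,1]],[hd])[0]
pot=onz(ray(ct,T(104,191)),.06)
for yaw in (0,10,20,30):
    Rf=R.from_euler('z',yaw,degrees=True)*A
    for h in (.12,.045):
        g=pot+[0,0,h+.19];pos=g+Rf.apply([0,0,GD-.003]);print(yaw,h,manip.solve_ik(pos,Rf.as_quat()))
print(manip.current_q(),manip.current_clock())
a=cv2.imread("pics/wrist6.png")[180:270,370:490];cv2.imwrite("pics/w6c.png",cv2.resize(a,(800,600),interpolation=cv2.INTER_CUBIC))
```

```text
[0.57520609 0.01205654 0.05      ] [0.57607615 0.01293174 0.05      ] [0.57120331 0.00833393 0.05      ]
[0.57471939 0.01103465 0.06      ] [0.56840443 0.00606778 0.06      ] [0.56612189 0.00595181 0.06      ]
0 0.12 [-0.18654236  0.53029604  0.79252865  1.63565212 -1.0412019   1.76201429
  0.78650187]
0 0.045 [-0.15099513  0.6092678   0.74226708  1.70087773 -1.0674055   1.68098996
  0.89741796]
10 0.12 [-0.17412808  0.60890025  0.78391509  1.52354092 -1.00116842  1.88108173
  0.87966908]
10 0.045 [-0.14751095  0.68036575  0.73719162  1.58867388 -1.01291426  1.79069151
  0.97728289]
20 0.12 [-0.17286568  0.68091486  0.78032124  1.41375053 -0.9564185   1.98735634
  0.97643658]
20 0.045 [-0.15355633  0.7462895   0.73629789  1.47958908 -0.957356    1.88953991
  1.06249263]
30 0.12 [ 0.2558854   0.6313026   0.01465709  1.28860328 -0.60545685  1.8689992
  0.81094103]
30 0.045 [-0.16870742  0.80753346  0.74151607  1.37578125 -0.90000149  1.97846509
  1.15596567]
[-0.34812105  0.01489763  0.58142218  1.89164642 -0.04152293  1.31938579
  1.2063223 ] 15.5833
```

View pics/w6c.png

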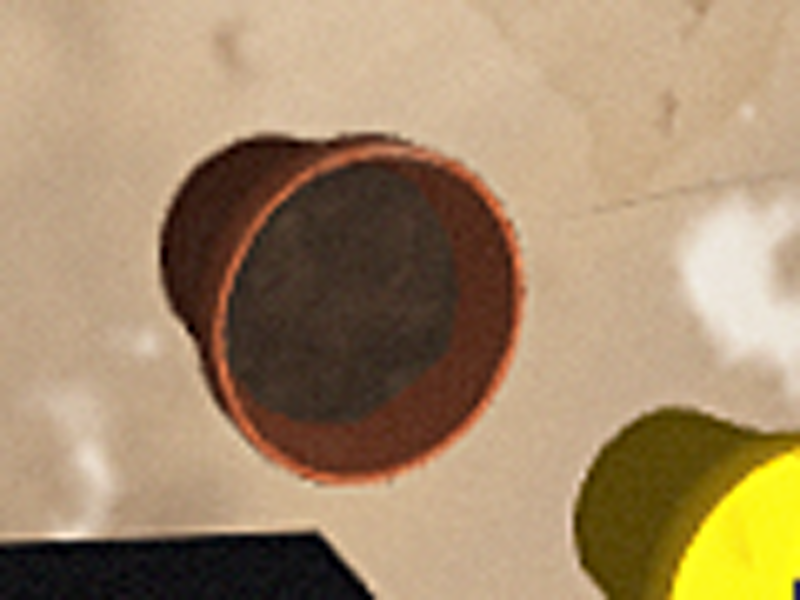

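Run:
```python
from h import *
from bench import manip,viewer,effector
ct=viewer.get_calibration("top");cs=viewer.get_calibration("scene");c=dict(ct)
c.update({'vfov': 65.70646984690485, 'cx': 278.3228269412829, 'cy': 207.70394891884203, 'eye': np.array([ 0.37832725, -0.08208445,  0.42957082]), 'attitude': np.array([0.88163942, 0.4597739 , 0.04889781, 0.09449281])})
rs=[ray(ct,T(104,191)),ray(cs,S(219,189)),wray(c,(425.0,226.8))]
print(tri(rs),[onz(r,.06).round(4) for r in rs])
```

```text
(array([0.57403952, 0.01118311, 0.05790643]), [np.float64(0.0007832372598664677), np.float64(0.0015582931593903905), np.float64(0.002227855531160445)]) [array([0.5747, 0.011 , 0.06  ]), array([0.5744, 0.0106, 0.06  ]), array([0.5705, 0.0102, 0.06  ])]
```

```bash
cat >> h.py <<'E'
POT=np.array([.574,.011,.06])
hd=R.from_quat(OG).inv().apply(Rh(P).apply(D))
A0=R.align_vectors([[0,0,1]],[hd])[0]
def fpose(h,yaw=10,corr=R.identity(),dxy=(0,0)):
    Rf=corr*R.from_euler('z',yaw,degrees=True)*A0
    return POT+[dxy[0],dxy[1],h+.19]+Rf.apply([0,0,GD-.003]),Rf.as_quat()
E
python3 - <<'E'
from h import *
from bench import manip,viewer,effector
import cv2
manip.move_pose(*fpose(.12)); manip.sleep(.3)
print(manip.current_clock(),manip.current_force(),manip.current_finger_gap(),manip.current_tool_pos()-fpose(.12)[0])
for n in ("wrist","scene","top"):cv2.imwrite(f"pics/{n}7.png",viewer.get_image(n)[:,:,::-1])
print(viewer.get_calibration("wrist"))
E
```

```text
16.8 [ 0.58208245  0.10002109 -0.77506963] 0.028412873342614192 [-0.00026956  0.00026443  0.00119201]
{'vfov': 65.70646984690485, 'cx': 278.3228269412829, 'cy': 207.70394891884203, 'eye': array([ 0.58305183, -0.04406406,  0.52406103]), 'attitude': array([ 0.95569611,  0.08442266, -0.02422187, -0.28094671])}
```

View pics/wrist7.png

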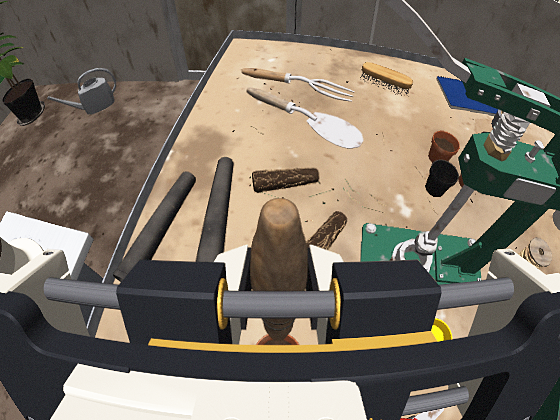

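View pics/scene7.png

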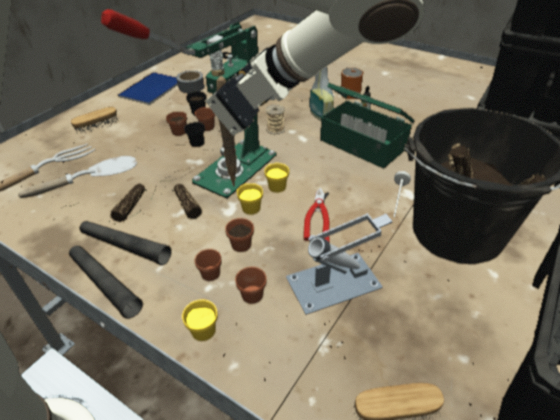

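View pics/top7.png

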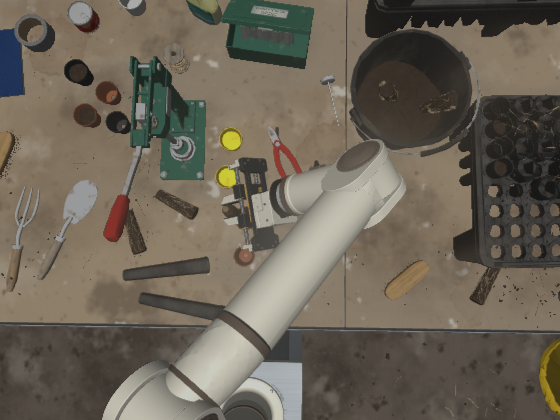

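Run:
```python
from h import *
from bench import viewer
import cv2
cs=viewer.get_calibration("scene");ct=viewer.get_calibration("top")
for h in (0,.06,.12,.31,.368): print(h,proj(cs,POT+[0,0,h]),proj(ct,POT+[0,0,h]))
a=cv2.imread("pics/scene7.png")[110:260,170:320];cv2.imwrite("pics/s7c.png",cv2.resize(a,(600,600),interpolation=cv2.INTER_CUBIC))
```

```text
0 [[239.14987884 226.90830834]] [[245.63202049 217.62429053]]
0.06 [[236.99790917 207.74750906]] [[243.42423366 216.54576586]]
0.12 [[234.66535576 186.97882048]] [[240.98659434 215.35495608]]
0.31 [[225.78974981 107.95182177]] [[231.26268514 210.60473481]]
0.368 [[222.5118898   78.76627197]] [[227.48057282 208.7571373 ]]
```

View pics/s7c.png

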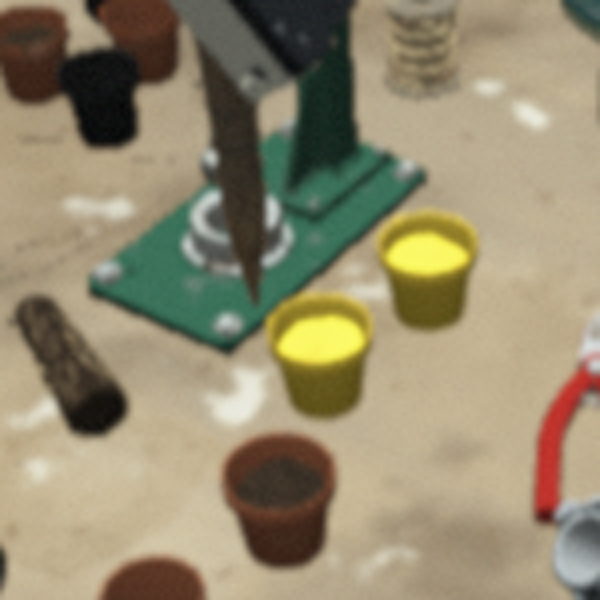

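Run:
```python
from h import *
from bench import manip,viewer,effector
import cv2
p,o=fpose(.05)
manip.servo_line(p,o,.1); manip.sleep(.8)
print(manip.current_clock(),manip.current_force().round(2),manip.current_finger_gap(),manip.current_tool_pos()-p,np.abs(manip.current_joint_velocities()).max())
for n in ("wrist","scene","top"):cv2.imwrite(f"pics/{n}8.png",viewer.get_image(n)[:,:,::-1])
cs=viewer.get_calibration("scene");ct=viewer.get_calibration("top")
a=cv2.imread("pics/scene8.png")[110:260,170:320];a=cv2.resize(a,(600,600),interpolation=cv2.INTER_CUBIC)
b=cv2.imread("pics/top8.png")[170:270,190:290];b=cv2.resize(b,(200*2,400),interpolation=cv2.INTER_CUBIC)
cv2.imwrite("pics/s8c.png",a);cv2.imwrite("pics/t8c.png",b)
for h in (.05,.298): print((proj(cs,POT+[0,0,h])-[170,110])*4,(proj(ct,POT+[0,0,h])-[190,170])*4)
```

```text
18.6 [ 0.11 -0.29 -0.42] 0.028408249648922978 [-1.16879796e-05  1.71792673e-07 -1.68178758e-05] 0.00177919809616175
[[269.4741044  404.18969547]] [[215.22898492 186.93148443]]
[[225.72004286  14.61041647]] [[167.95595912 163.83816587]]
```

View pics/s8c.png

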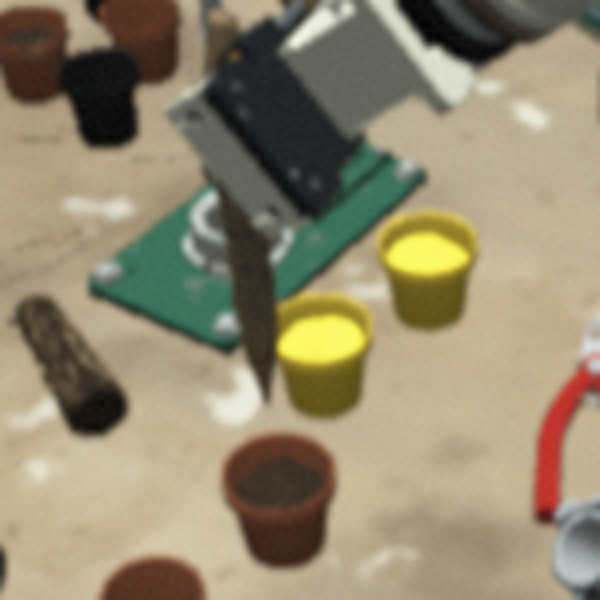

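View pics/t8c.png

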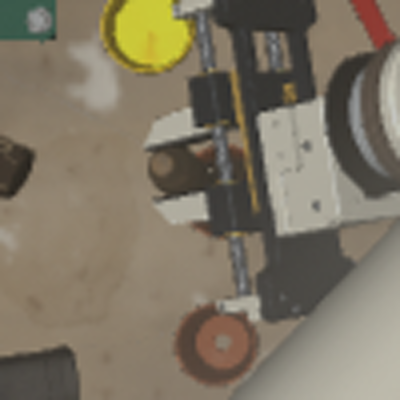

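View pics/scene8.png

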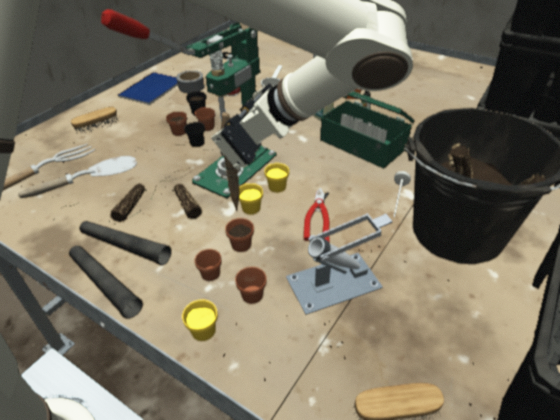

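```bash
python3 -c "
from bench import manip
manip.hand_in();print(manip.current_clock())"
```

```text
the job is handed in; nothing more can be done
the job is handed in; nothing more can be done
```

The job is handed in. The gripper is holding the dibber upright over the compost-filled pot, after about 19 s of the 48 s allowed.

- **Strap:** I pushed the tab over with the closed fingers. The later scene pictures show the strap still open over the sleeve.
- **Drawing out:** I gripped the dibber at the handle swell with 35 N. The finger opening read 28.4 mm, against 29 mm expected there. It came out along the sleeve axis with about 2 N on the wrist.
- **Which pot:** The three terracotta pots were at top-picture pixels (246,217), (245,256) and (284,255). Only (246,217) was full of dark compost, confirmed in an enlarged crop. I placed it at (0.574, 0.011), with the rim 58 mm high from three views. I worked to the text's 60 mm.
- **Last checks:**
  - The point was aimed 50 mm above the rim and seen in the scene picture within about 0.7 px (1–2 mm) of where it should be.
  - The handle's end was within about 1.5 px of upright in the top picture.
  - The arm was still, and the wrist force was about 0.5 N.
  - The pots and secateurs looked unmoved in the scene picture.
- **Disagreement:** The wrist view put the pot's rim 3–4 mm nearer the robot than the other two views, which agreed with each other. My first, rougher pixel reading of the rim in the scene view had also put it about 8 mm too low, and I corrected that.

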